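# Weigh the canister on the beam scale

## Task

Weigh the yellow-lidded steel canister: stand it upright in the white rimmed pan of the red scale, then slide the brass poise along its bar until the two pans balance level. Leave the scale at rest in balance with the poise where its weight can be read, nothing in the dark pan, and the other things on the counter where they are.

Things in the scene. Friction and masses are not known exactly. Their poses are not given: they have to be found in the camera images.
- scale: Red even-arm kitchen scale fixed to the counter, 350 mm wide. Origin: centre of its underside; y points to the white pan, x away from the bar side. The lever pivots 85 mm up on its centre line and carries the white pan 130 mm to +y and the dark pan 130 mm to -y (always horizontal) and, at x = -130 mm, a graduated bar along y. Sight plate at the centre, up to 173 mm high.
- beam (a joint): Tilt of lever and bar (rad): 0 = pans level, in balance; positive = white pan lower. Rocks freely between stops at -0.08 and 0.08 (pans move 10 mm up or down), settles in about 1.5 s. Near balance it tilts 0.0076 rad per mm that the poise is off (too near the white pan: positive); beyond about 10 mm off it lies on a stop. Balances empty with the poise at 0.
- poise (a joint): Place of the sliding poise along the bar (m): 0 at the white pan's end (100 mm to +y of the scale's middle), 0.20 at the dark pan's end; grows towards the scale's -y. About 1.2 N of friction holds it where it is left. Each mm balances 2.69 g in the white pan (0.1 m = 269 g); marks on the bar 25 g apart.
- poise_grip (a point): Centre of the black upright tab by which the brass poise is slid: 16 mm along the bar, 26 mm across, 48 mm high; the brass block under it is 34 mm along the bar, 32 across, 38 high. 132 mm above the counter when level; it rocks up and down with the bar (8 mm at the ends), so a hand that clamps it also holds the bar. y along the bar (as the scale's y), z up.
- goods_pan_top (a point): Centre of the upper surface of the white round goods pan, 119 mm above the counter when level (109 to 129). Flat floor 154 mm in diameter, rim 5 mm high. The pan sinks to its lower stop as a load comes on.
- weight_pan_top (a point): Centre of the upper surface of the flat dark round weight pan, 140 mm diameter, 119 mm above the counter when level. It stays empty.
- canister_mid (a point): Centre, half-way up (40 mm above its foot), of the steel canister with yellow lid: upright cylinder 62 mm in diameter (lid 63 mm) and 81 mm high, weighing some 230 to 500 g with its unknown contents. z points up to the lid.
- tin_mid (a point): Bystander: middle of a red-labelled food tin, 66 mm in diameter, 82 mm high.
- jar_mid (a point): Bystander: middle of a green glass jar, 60 mm in diameter, 85 mm high.
- weight_mid (a point): Bystander: middle of a dark iron 500 g weight with a knob, 52 mm in diameter, 70 mm high.
Not all that is in view belongs to the job. What is shaped like the part that bears canister_mid but blue or pink is not meant.

How it is judged:
By the outcome, as a careful person would: the job done as asked, in the order asked, and still so for the second after the job is handed in, with the robot touching nothing.
It also fails if it takes over 72 s, if anything falls off the work surface, if the arm or the gripper's body presses on something with over 40 N, if the wrist force passes 120 N, or if a joint passes its speed limit or range.

## Robot

A 6-joint arm with a two-finger parallel gripper is mounted at the origin on the work surface. World frame = base frame: x ahead of the robot, y to its left, z up, the work surface at z = 0. Lengths are in mm, angles in rad, forces in N, time in s.
With the tool pointing down it reaches from about 275 to 1000 mm from the base axis. Payload 8.4 kg.
Tool frame: the origin (TCP) lies between the finger pads; the fingertips stand 22 mm ahead of it and the grasp point (between the pads) lies 3 mm ahead of it; z points along the fingers, y is the line along which they close (so a half turn about z gives the same grasp; the last joint's range is limited). The gripper opens to 85 mm and grips with 20 to 120 N. Pads are 22 mm wide; open, the fingers measure 114 mm over their backs; the gripper's body (76 mm by 85 mm) begins 54 mm behind the grasp point. The pads swing forward as they close: fully open they stand 13 mm farther back than shut.
Start: joints at [1.146, 0.353, 1.633, -0, 1.155, -0.002], TCP at [256.446, 569.968, 253.281] pointing down, gripper open.
Joint ranges: [-2.63, 2.63], [-0.92, 2.1], [0.06, 2.66], [-1.3, 4.44], [0, 2.69], [-3.02, 3.02]. Speed limits (rad/s): [2.22, 2.22, 2.79, 3.14, 3.14, 3.14].

## Interface

Orientations are given as [roll, pitch, yaw] about the fixed x, y, z axes, in that order (R = Rz(yaw) Ry(pitch) Rx(roll)).
In Python, from rig import r, grab_frame gives the robot as it stands.
- The arm moves only by the shell command python3 -m inch 'ROWS' [FORCE]. ROWS is JSON, a list of rows, each a list of 7 numbers: the turn, a rotation vector about the tool's x, y, z as a fraction of full scale, then the shift along the tool's x, y, z as a fraction of full scale, then the closure, from 0 (fully open) to 1 (shut). In form: [[rx, ry, rz, dx, dy, dz, fingers], ...]. A call has 1 to 8 rows; each row shifts and turns the commanded pose from where the row before left it, along the tool's axes as they then stand; what a row does not reach is not made up. Full scale, the value 1, is 2.5 cm for a shift and pi rad for a turn. A row lasts 1/12 s, in which the tool goes at most 41.7 mm and 7.16 degrees, less where a joint would pass 70% of its speed; a pose out of reach is approached as far as the arm can. A call with a number of a shift or a turn outside -1 to 1 is refused whole. A call with a gripper value outside its range is refused whole. The fingers move at their own pace and stop on an object; FORCE is the grip in N (left out, the last holds). Time passes only in rows, so rows that do not move let the fingers close. It gives the time, the measured TCP pose, the force, the opening and the grip force at its end, in the units of the state.
- r.sense(): the state, without advancing time (a new reading comes with each control period).
- grab_frame(name): name is "side" or "top"; returns a dict with "pixels" (420x560x3 uint8, red, green, blue), "z_map" (420x560 float32, mm along the optical axis (not along the pixel's ray), 0 where there is no reading), "vertical_fov" (degrees; the focal length in pixels is half the picture's height over the tangent of half this angle, whatever the lens; pixels are square), "cx", "cy" (the principal point, pixels), "cam_to_world" (4x4, takes a point from camera to world coordinates). Camera axes: x right, y down, z forward; pixel columns grow to the right and rows downward; lengths in mm; the calibration is good to about 2 mm. A picture is of the moment at which its call begins.
- r.sign_off(): hands the job in; it is judged then, once.
The state is a dict: "clock": time; "qpos": joint angles; "qvel": joint speeds; "joint_efforts": joint torques, N m; "eef_pos": TCP position; "tcp_rot": TCP orientation; "contact_force": force on the tool from outside, world axes, zero at the start; "wrist_torque": the same for the moment, N m; "opening": opening from 0.0 (shut) to 1.0 (fully open); "grasp_force": force on a finger pad.
Only numpy, scipy, OpenCV 4.12 (cv2) and the standard library are available. Lean on these libraries where they do the work, as an engineer would, in place of code of your own. Each camera call takes 0.05 s, during which the arm holds its last target. There are 200 camera calls.

## Working session

There is one attempt and no reset: what is moved stays moved. The work goes in short steps, Python scripts to look and compute and a shell command to move; the robot and the scene stay as the last step left them, time stands still between calls to the robot, and variables do not carry over. Pictures are saved under pics/ and viewed, at most 10 in all, crops included, and the job is handed in when it is done.

```bash
mkdir -p pics; cat > h.py <<'E'
import numpy as np, cv2
from rig import r, grab_frame
def snap(name):
    f=grab_frame(name); np.savez('/tmp/%s.npz'%name,**{k:np.array(v) for k,v in f.items()}); return f
def load(name): return np.load('/tmp/%s.npz'%name)
def cloud(f):
    fl=210/np.tan(np.radians(float(f["vertical_fov"]))/2)
    z=f["z_map"]; v,u=np.mgrid[:420,:560]
    P=np.stack([(u-float(f["cx"]))*z/fl,(v-float(f["cy"]))*z/fl,z,np.ones_like(z)],-1)
    return (P@np.array(f["cam_to_world"]).T)[...,:3]
def save(img,n): cv2.imwrite('pics/%s.png'%n,cv2.cvtColor(np.ascontiguousarray(img),cv2.COLOR_RGB2BGR))
E
python3 - <<'E'
from h import *
for n in("side","top"):
    f=snap(n); save(f["pixels"],n+"0"); print(np.array(f["cam_to_world"]).round(2).tolist(),f["vertical_fov"])
print(r.sense())
E
```

```text
[[0.86, -0.34, 0.38, 93.22], [-0.52, -0.58, 0.63, -676.7], [0.01, -0.74, -0.68, 834.74], [0.0, 0.0, 0.0, 1.0]] 57.14427378822329
[[-0.01, -0.99, 0.12, 360.64], [-1.0, 0.01, 0.01, -14.89], [-0.01, -0.12, -0.99, 1385.02], [0.0, 0.0, 0.0, 1.0]] 42.27224007128765
{'clock': 0.1, 'qpos': array([ 1.14562277e+00,  3.53566361e-01,  1.63403096e+00,  2.80678336e-05,
        1.15519273e+00, -2.40223228e-03]), 'qvel': array([ 0.00078925, -0.00319191, -0.00275813, -0.00035891,  0.00011333,
       -0.00178619]), 'joint_efforts': array([ 5.48722983e-04, -6.06355333e+01, -3.42816961e+01,  8.84695351e-05,
        4.07365951e-03, -1.30868654e-05]), 'eef_pos': array([256.26760111, 569.62819379, 252.65688296]), 'tcp_rot': array([-3.14039532e+00, -2.85412723e-05,  2.71880997e+00]), 'contact_force': array([-0.69050653,  0.53117073, -0.45837324]), 'wrist_torque': array([0.00593579, 0.01723629, 0.00383085]), 'grasp_force': 0.0, 'opening': 0.9998865486001005}
```

View pics/top0.png

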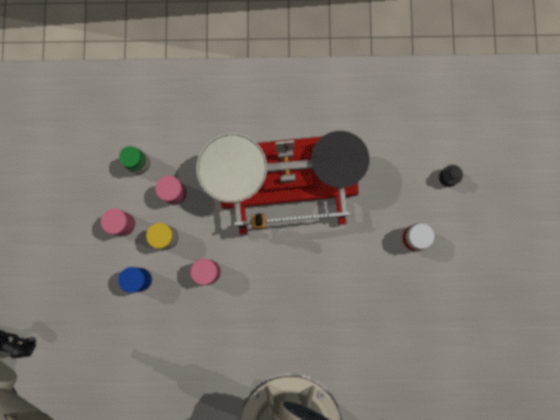

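View pics/side0.png

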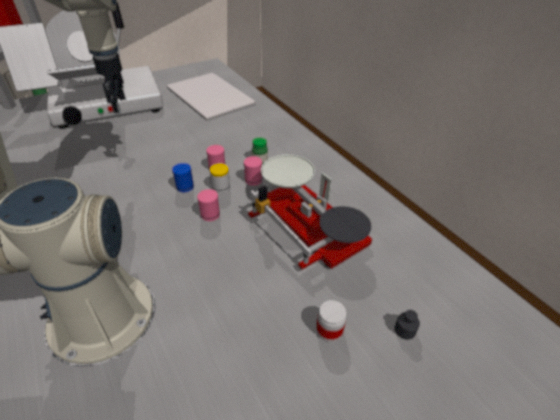

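The top view shows the yellow lid at (159,236). The look-alikes are pink at (169,189), (117,222) and (205,272), and blue at (134,280). Only the one at (159,236) has a yellow lid on steel, so it is the one meant. The white pan is at (232,168), the dark pan at (340,158), the poise at (259,220), and the bar runs from there to about (348,214). I'll confirm with a crop and measure.

```bash
python3 - <<'E'
from h import *
f=load("top"); p=f["pixels"]; C=cloud(f)
save(cv2.resize(p[130:300,90:370],None,fx=2.85,fy=2.85,interpolation=cv2.INTER_CUBIC),"crop1")
hsv=cv2.cvtColor(p,cv2.COLOR_RGB2HSV)
X=C.reshape(-1,3)
def disc(name,u,v,rad,zlo,zhi,m=None):
    yy,xx=np.mgrid[:420,:560]; k=((xx-u)**2+(yy-v)**2<rad**2)&(C[...,2]>zlo)&(C[...,2]<zhi)
    P=C[k]; (c,rr)=cv2.minEnclosingCircle(P[:,:2].astype(np.float32)); print(name,k.sum(),'mean',P.mean(0).round(1),'circ',np.round(c,1),round(rr,1),'zrange',np.percentile(P[:,2],[5,50,95]).round(1))
disc('can',159,236,18,70,95)
for n,u,v in(('p1',169,189),('p2',117,222),('p3',205,272),('blue',134,280),('green',132,158)): disc(n,u,v,18,70,100)
disc('tin',420,237,18,70,100)
disc('white',232,168,40,100,140)
disc('dark',340,158,34,100,150)
disc('poise',259,220,14,118,200)
disc('poiseall',259,220,14,70,200)
print(C[[218,217,216],[280,300,320]].round(1), C[[150,165],[285,285]].round(1))
E
```

```text
can 541 mean [469.9 306.8  79.4] circ [470.2 308.2] 32.5 zrange [74.5 79.3 84.2]
p1 520 mean [584.8 286.9  79.5] circ [585.9 287.9] 31.8 zrange [74.6 79.6 84.1]
p2 538 mean [505.5 418.5  79.2] circ [506.6 419.1] 32.4 zrange [74.2 79.4 83.8]
p3 542 mean [381.9 198.8  79.7] circ [382.  199.2] 31.5 zrange [75.3 79.7 83.8]
blue 551 mean [364.5 372.4  79.3] circ [364.4 374.1] 31.8 zrange [74.  79.4 83.7]
green 382 mean [663.4 381.5  83.1] circ [664.4 382.9] 26.6 zrange [77.  83.3 88.1]
tin 545 mean [ 461.1 -322.2   80.8] circ [ 461.3 -323. ] 31.6 zrange [72.9 81.2 85.5]
white 3801 mean [623.9 127.4 128.7] circ [619.9 123.4] 88.6 zrange [124.2 128.6 133.7]
dark 2611 mean [ 646.3 -131.1  108.1] circ [ 647.1 -130.7] 70.5 zrange [103.9 108.1 112.2]
poise 90 mean [497.3  62.3 153.4] circ [498.3  63.4] 14.0 zrange [126.5 156.  160.7]
poiseall 256 mean [496.2  64.4 122. ] circ [498.6  64.5] 31.0 zrange [ 93.5 110.4 158.7]
[[504.7  14.5  98.3]
 [507.  -33.2  94.9]
 [509.2 -81.2  91.9]] [[668.    0.9 107.2]
 [634.4   1.5  92.8]]
```

View pics/crop1.png

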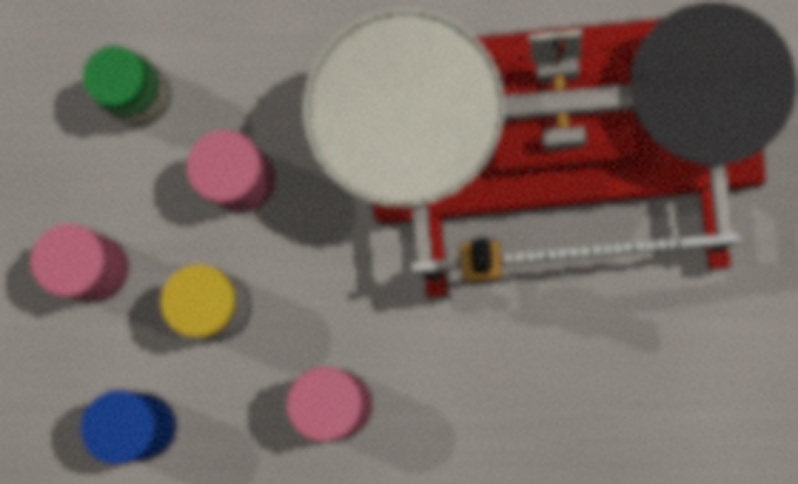

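The crop confirms it: the yellow-lidded steel can is at crop (197,300), the pinks are at (228,165), (68,260) and (328,404), and the blue is at (120,427). Scale yaw is about +0.087. I'll rotate the tool so the fingers close along the bar direction and go over the canister.

```bash
python3 -m inch '[[0,0,-0.0325,0,0,0.8,0],[0,0,-0.0325,0,0,0.8,0],[0,0,-0.0325,0,0,0.8,0],[0,0,-0.0325,0,0,0.8,0],[0,0,-0.0325,0,0,0.8,0],[0,0,0,0,0,0,0]]' && python3 -m inch '[[0,0,0,-0.633,-0.935,0,0],[0,0,0,-0.633,-0.935,0,0],[0,0,0,-0.633,-0.935,0,0],[0,0,0,-0.633,-0.935,0,0],[0,0,0,-0.633,-0.935,0,0],[0,0,0,-0.633,-0.935,0,0]]' && python3 -m inch '[[0,0,0,-0.633,-0.935,0,0],[0,0,0,-0.633,-0.935,0,0],[0,0,0,-0.633,-0.935,0,0],[0,0,0,-0.633,-0.935,0,0],[0,0,0,-0.633,-0.935,0,0],[0,0,0,-0.633,-0.935,0,0],[0,0,0,0,0,0,0],[0,0,0,0,0,0,0]]'
```

```text
clock: 0.6
eef_pos: [255.3, 567.5, 149.1]
tcp_rot: [-3.136, -0.003, -3.049]
contact_force: [-0.2, -1.4, -0.3]
opening: 1.001
grasp_force: 0.0
clock: 1.1
eef_pos: [364.2, 437.8, 154.4]
tcp_rot: [3.141, 0.001, -3.058]
contact_force: [0.1, 0.0, 0.4]
opening: 1.004
grasp_force: 0.0
clock: 1.77
eef_pos: [471.2, 306.4, 154.2]
tcp_rot: [3.141, 0.001, -3.059]
contact_force: [-0.5, 0.2, 0.2]
opening: 0.997
grasp_force: 0.0
```

```bash
python3 -m inch '[[0,0,0,0.05,0,0.8,0],[0,0,0,0,0,0.8,0],[0,0,0,0,0,0.8,0],[0,0,0,0,0,0.8,0],[0,0,0,0,0,0.4,0],[0,0,0,0,0,0.35,0],[0,0,0,0,0,0,0],[0,0,0,0,0,0,1]]' 40 && python3 -m inch '[[0,0,0,0,0,0,1],[0,0,0,0,0,0,1],[0,0,0,0,0,0,1],[0,0,0,0,0,0,1],[0,0,0,0,0,0,1],[0,0,0,0,0,0,1],[0,0,0,0,0,0,1],[0,0,0,0,0,0,1]]'
```

```text
clock: 2.43
eef_pos: [468.9, 307.5, 54.9]
tcp_rot: [3.142, -0.0, -3.054]
contact_force: [0.1, -0.2, -0.2]
opening: 0.886
grasp_force: 0.0
clock: 3.1
eef_pos: [469.8, 308.0, 55.9]
tcp_rot: [3.14, 0.002, -3.054]
contact_force: [-1.3, 3.8, 6.8]
opening: 0.725
grasp_force: 43.1
```

```bash
python3 -m inch '[[0,0,0,0,0,-0.4,1],[0,0,0,0,0,-0.9,1],[0,0,0,0,0,-0.9,1],[0,0,0,0,0,-0.9,1],[0,0,0,0,0,-0.9,1],[0,0,0,0,0,-0.9,1],[0,0,0,0,0,-0.9,1],[0,0,0,0,0,-0.8,1]]' && python3 -m inch '[[0,0,0,-0.3,-0.4,0,1],[0,0,0,-0.6,-0.84,0,1],[0,0,0,-0.7,-0.98,0,1],[0,0,0,-0.7,-0.98,0,1],[0,0,0,-0.7,-0.98,0,1],[0,0,0,-0.7,-0.98,0,1],[0,0,0,-0.7,-0.98,0,1],[0,0,0,-0.6,-0.84,0,1]]' && python3 -m inch '[[0,0,0,-0.41,-0.58,0,1],[0,0,0,-0.1,-0.17,0,1],[0,0,0,0,0,0,1],[0,0,0,0,0,0,1],[0,0,0,0,0,0,1]]'
```

```text
clock: 3.77
eef_pos: [468.6, 306.5, 221.5]
tcp_rot: [-3.141, 0.0, -3.054]
contact_force: [0.3, 0.3, -3.1]
opening: 0.723
grasp_force: 44.5
clock: 4.43
eef_pos: [609.3, 141.4, 218.6]
tcp_rot: [-3.141, -0.001, -3.055]
contact_force: [0.9, 0.4, -3.0]
opening: 0.726
grasp_force: 44.7
clock: 4.85
eef_pos: [622.1, 127.4, 219.3]
tcp_rot: [3.141, -0.001, -3.053]
contact_force: [-0.7, 0.6, -2.8]
opening: 0.722
grasp_force: 44.7
```

```bash
python3 -m inch '[[0,0,0,0,0,0.4,1],[0,0,0,0,0,0.6,1],[0,0,0,0,0,0.2,1],[0,0,0,0,0,0.1,1],[0,0,0,0,0,0.1,1],[0,0,0,0,0,0.1,1],[0,0,0,0,0,0.1,1],[0,0,0,0,0,0.1,1]]' && python3 -m inch '[[0,0,0,0,0,0.1,1],[0,0,0,0,0,0.1,1],[0,0,0,0,0,0.1,1],[0,0,0,0,0,0.1,1],[0,0,0,0,0,0.06,1],[0,0,0,0,0,0.04,1],[0,0,0,0,0,0,1],[0,0,0,0,0,0,1]]'; python3 -c "
from h import *
f=snap('side'); save(cv2.resize(f['pixels'][90:280,180:400],None,fx=3,fy=3,interpolation=2),'side1')"
```

```text
clock: 5.52
eef_pos: [623.4, 126.8, 177.3]
tcp_rot: [3.141, 0.001, -3.054]
contact_force: [-0.5, 0.9, -1.3]
opening: 0.725
grasp_force: 44.8
clock: 6.18
eef_pos: [623.1, 126.6, 164.6]
tcp_rot: [-3.141, -0.0, -3.054]
contact_force: [-0.1, 0.4, -1.8]
opening: 0.723
grasp_force: 44.4
```

View pics/side1.png

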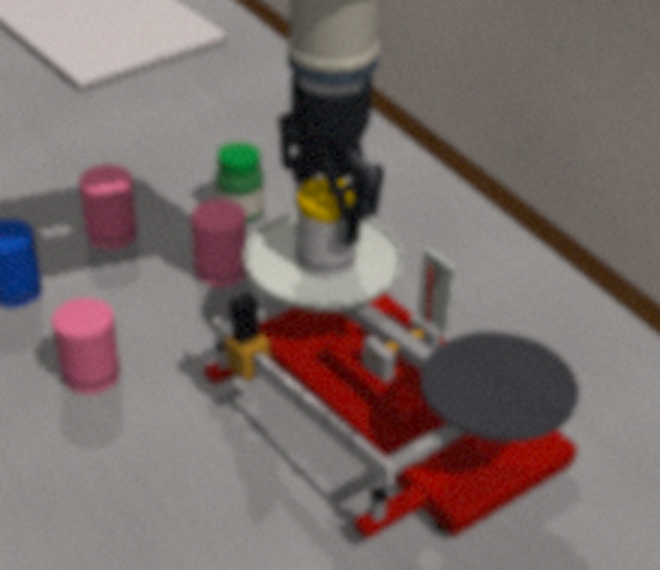

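The canister is upright in the middle of the white pan at (325,225), and the pan is nearly down. I'll ease it the last bit, then release.

```bash
python3 -m inch '[[0,0,0,0,0,0.03,1],[0,0,0,0,0,0,1],[0,0,0,0,0,0,1]]' && python3 -m inch '[[0,0,0,0,0,0.03,1],[0,0,0,0,0,0,1],[0,0,0,0,0,0,1]]'
```

```text
clock: 6.48
eef_pos: [623.3, 126.6, 164.5]
tcp_rot: [-3.142, 0.001, -3.054]
contact_force: [-1.4, -1.7, 5.3]
opening: 0.725
grasp_force: 44.0
clock: 6.73
eef_pos: [623.4, 126.7, 164.4]
tcp_rot: [3.142, 0.001, -3.054]
contact_force: [-4.1, -0.6, 11.5]
opening: 0.727
grasp_force: 43.8
```

```bash
python3 -m inch '[[0,0,0,0,0,-0.03,1],[0,0,0,0,0,0,1],[0,0,0,0,0,0,0.2],[0,0,0,0,0,0,0.1],[0,0,0,0,0,0,0],[0,0,0,0,0,0,0],[0,0,0,0,0,0,0],[0,0,0,0,0,0,0]]' && python3 -m inch '[[0,0,0,0,0,0,0],[0,0,0,0,0,-0.4,0],[0,0,0,0,0,-0.8,0],[0,0,0,0,0,-0.9,0],[0,0,0,0,0,-0.9,0],[0,0,0,0,0,-0.9,0],[0,0,0,0,0,-0.5,0],[0,0,0,0,0,0,0]]'; python3 - <<'E'
from h import *
f=snap('side'); a=f['pixels'][90:280,180:400]
g=snap('top'); b=g['pixels'][120:260,180:400]
save(np.vstack([cv2.resize(a,None,fx=1.8,fy=1.8,interpolation=2),cv2.resize(b,None,fx=1.8,fy=1.8,interpolation=2)]),'both2')
E
```

```text
clock: 7.4
eef_pos: [623.1, 126.7, 163.6]
tcp_rot: [3.142, -0.0, -3.054]
contact_force: [-0.4, -0.6, 0.8]
opening: 1.0
grasp_force: 0.0
clock: 8.07
eef_pos: [624.7, 126.9, 277.6]
tcp_rot: [3.141, 0.006, -3.054]
contact_force: [0.3, 0.2, 0.5]
opening: 0.996
grasp_force: 0.0
```

View pics/both2.png

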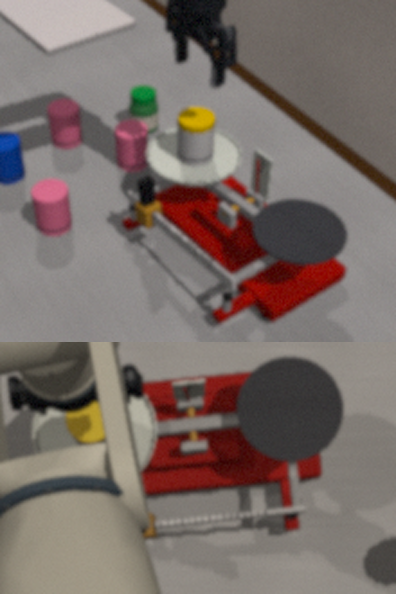

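The canister stands upright in the pan (side crop 195,135). Next I'll locate the poise tab with the side camera; it sits near full-frame (262,194).

```bash
python3 - <<'E'
from h import *
f=load("side"); C=cloud(f); p=f["pixels"].astype(int)
sub=np.s_[178:212,250:276]
P=C[sub].reshape(-1,3); c=p[sub].reshape(-1,3)
k=(c.max(1)<60)&(P[:,2]>112)&(abs(P[:,0]-497)<40)
Q=P[k]; print(k.sum(),Q.mean(0).round(1),np.percentile(Q,[5,50,95],axis=0).round(1))
b=(c[:,0]>110)&(c[:,2]<70)&(P[:,2]>60); print(b.sum(),P[b].mean(0).round(1),np.percentile(P[b],[5,95],axis=0).round(1))
u=np.array([.996,.087]);v=np.array([-.087,.996]);o=np.array([635,-1.8])
for q in(Q.mean(0),[497.3,62.3]): d=np.array(q)[:2]-o; print(d@u,d@v)
d=C[300:370,:]; 
# dark pan z & canister top z from side
s=(C[...,2]>100)&(np.hypot(C[...,0]-646.3,C[...,1]+131)<62); print('dark',np.median(C[s],axis=0),C[s].mean(0))
s=(C[...,2]>150)&(C[...,2]<215)&(np.hypot(C[...,0]-624,C[...,1]-127)<34)&(p[...,0]>120)&(p[...,2]<90); print('lid',s.sum(),C[s].mean(0))
E
```

```text
112 [494.4  70.8 134.4] [[484.6  66.1 115.2]
 [494.3  69.4 136. ]
 [506.5  79.6 148.8]]
58 [497.   58.5  96.6] [[483.3  54.8  85. ]
 [512.9  65.  103.2]]
-133.72319862151247 84.5057589691772
-131.5725 75.8235
dark [ 643.87813584 -132.85020758  132.05809465] [ 644.47506643 -132.7400663   131.67029731]
lid 240 [619.6743305  121.22977953 191.09349414]
```

```bash
python3 -m inch '[[0,0,0,0.4,-0.13,0,0.55],[0,0,0,0.75,-0.25,0,0.55],[0,0,0,0.9,-0.3,0,0.55],[0,0,0,0.9,-0.3,0,0.55],[0,0,0,0.9,-0.3,0,0.55],[0,0,0,0.8,-0.28,0,0.55],[0,0,0,0.45,-0.15,0,0.55],[0,0,0,0.2,-0.07,0,0.55]]' 30 && python3 -m inch '[[0,0,0,0,0,0.5,0.55],[0,0,0,0,0,0.8,0.55],[0,0,0,0,0,0.8,0.55],[0,0,0,0,0,0.6,0.55],[0,0,0,0,0,0,0.55],[0,0,0,0,0,0,0.55],[0,0,0,0,0,0,0.55],[0,0,0,0,0,0,0.55]]'; python3 - <<'E'
from h import *
f=snap('side'); a=f['pixels'][110:260,200:380]
save(cv2.resize(a,None,fx=4,fy=4,interpolation=2),'side3')
E
```

```text
clock: 8.83
eef_pos: [492.6, 69.9, 272.7]
tcp_rot: [-3.141, -0.002, -3.054]
contact_force: [0.6, 0.1, 1.6]
opening: 0.448
grasp_force: 0.0
clock: 9.5
eef_pos: [495.8, 70.9, 207.2]
tcp_rot: [3.141, 0.002, -3.054]
contact_force: [0.0, -0.0, 0.6]
opening: 0.451
grasp_force: 0.0
```

View pics/side3.png

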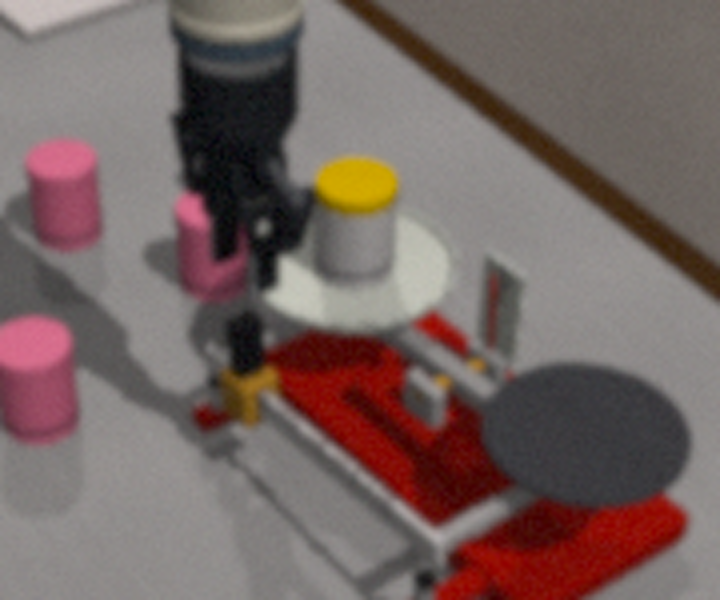

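The fingers, tips at (225,245) and (265,280), straddle the black tab at (245,340). I'll descend onto it.

```bash
python3 -m inch '[[0,0,0,0,0,0.4,0.55],[0,0,0,0,0,0.5,0.55],[0,0,0,0,0,0.5,0.55],[0,0,0,0,0,0.5,0.55],[0,0,0,0,0,0.4,0.55],[0,0,0,0,0,0.3,0.55],[0,0,0,0,0,0,0.65],[0,0,0,0,0,0,0.7]]' && python3 -m inch '[[0,0,0,0,-0.2,0,0.7],[0,0,0,0,-0.3,0,0.7],[0,0,0,0,-0.4,0,0.7],[0,0,0,0,-0.4,0,0.7],[0,0,0,0,-0.4,0,0.7],[0,0,0,0,-0.4,0,0.7],[0,0,0,0,-0.4,0,0.7],[0,0,0,0,-0.3,0,0.7]]'&& python3 -m inch '[[0,0,0,0,-0.3,0,0.7],[0,0,0,0,-0.2,0,0.7],[0,0,0,0,0,0,0.7],[0,0,0,0,0.1,0,0.7],[0,0,0,0,0,0,0.7]]'; python3 - <<'E'
from h import *
f=snap('side'); a=f['pixels'][110:260,200:380]
g=snap('top'); b=g['pixels'][110:260,200:380]
save(np.vstack([cv2.resize(x,None,fx=2,fy=2,interpolation=2) for x in (a,b)]),'both4')
E
```

```text
clock: 10.22
eef_pos: [494.9, 70.7, 141.0]
tcp_rot: [-3.142, -0.001, -3.054]
contact_force: [-0.8, -0.2, -0.2]
opening: 0.301
grasp_force: 0.0
clock: 10.88
eef_pos: [501.2, -0.5, 141.3]
tcp_rot: [-3.141, 0.0, -3.055]
contact_force: [0.5, 1.8, 2.2]
opening: 0.308
grasp_force: 0.9
clock: 11.3
eef_pos: [501.8, -8.7, 141.1]
tcp_rot: [3.142, -0.0, -3.054]
contact_force: [-0.6, -0.3, 0.3]
opening: 0.297
grasp_force: 0.0
```

View pics/both4.png

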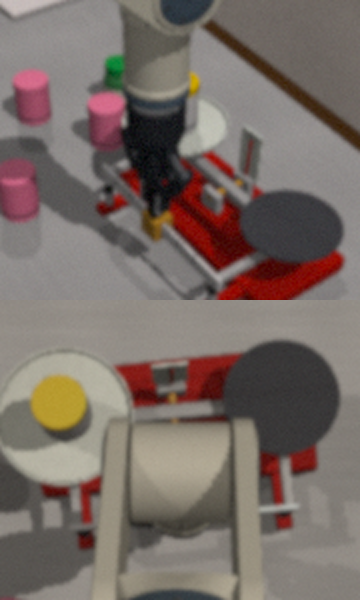

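The poise follows. At the bar it is now near poise 95 mm, and both pans are visible from above. I'll write a tilt meter from the pans' depth, then push on.

```bash
cat >> h.py <<'E'
def tilt():
    out=[]
    for i in range(2):
        f=snap('top'); C=cloud(f); w=(C[...,2]>95)&(C[...,2]<142)
        d=C[w&(np.hypot(C[...,0]-646.3,C[...,1]+131)<64)]; g=C[w&(np.hypot(C[...,0]-624,C[...,1]-127.5)<70)&(np.hypot(C[...,0]-624,C[...,1]-127.5)>45)&(C[...,1]>127)]
        out.append([len(d),len(g),d[:,2].mean(),g[:,2].mean(),(d[:,2].mean()-g[:,2].mean())/259.5])
    return np.array(out).round(4)
E
python3 -c "
from h import *
print(tilt())"; python3 -m inch '[[0,0,0,0,-0.1,0,0.7],[0,0,0,0,-0.1,0,0.7],[0,0,0,0,-0.1,0,0.7],[0,0,0,0,-0.1,0,0.7],[0,0,0,0,0.1,0,0.7],[0,0,0,0,0,0,0.7],[0,0,0,0,0,0,0.7],[0,0,0,0,0,0,0.7]]'; python3 -c "
from h import *
print(tilt())"
```

```text
[[ 2.120000e+03  7.460000e+02  1.140324e+02  1.225102e+02 -3.270000e-02]
 [ 2.129000e+03  7.420000e+02  1.149783e+02  1.215614e+02 -2.540000e-02]]
clock: 12.17
eef_pos: [502.6, -16.5, 141.3]
tcp_rot: [-3.142, -0.0, -3.054]
contact_force: [-0.5, -0.9, 0.3]
opening: 0.298
grasp_force: 0.0
[[ 2.061000e+03  7.490000e+02  1.125255e+02  1.240919e+02 -4.460000e-02]
 [ 2.064000e+03  7.380000e+02  1.129414e+02  1.235370e+02 -4.080000e-02]]
```

```bash
python3 -m inch '[[0,0,0,0,0,0,0.7],[0,0,0,0,0,0,0.7],[0,0,0,0,0,0,0.7],[0,0,0,0,0,0,0.7],[0,0,0,0,0,0,0.7],[0,0,0,0,0,0,0.7],[0,0,0,0,0,0,0.7],[0,0,0,0,0,0,0.7]]' >/dev/null; python3 -c "
from h import *
print(tilt())";  python3 -m inch '[[0,0,0,0,0,0,0.7],[0,0,0,0,0,0,0.7],[0,0,0,0,0,0,0.7],[0,0,0,0,0,0,0.7],[0,0,0,0,0,0,0.7],[0,0,0,0,0,0,0.7],[0,0,0,0,0,0,0.7],[0,0,0,0,0,0,0.7]]'; python3 -c "
from h import *
print(tilt()); f=snap('side'); C=cloud(f); p=f['pixels'].astype(int)
m=(p.max(2)<60)|((p[...,0]>110)&(p[...,2]<70))
b=m&(p[...,0]>100)&(C[...,2]>60)&(C[...,2]<125)&(abs(C[...,0]-505)<25)&(C[...,1]<60)&(C[...,1]>-100)
print(b.sum(),C[b].mean(0),np.percentile(C[b],[5,50,95],axis=0).round(1))"
```

```text
[[ 2.085000e+03  7.370000e+02  1.169410e+02  1.195696e+02 -1.010000e-02]
 [ 2.086000e+03  7.340000e+02  1.169835e+02  1.195396e+02 -9.800000e-03]]
clock: 13.7
eef_pos: [502.6, -16.5, 141.3]
tcp_rot: [3.142, 0.0, -3.054]
contact_force: [0.6, -0.2, 0.2]
opening: 0.303
grasp_force: 0.0
[[ 2.079000e+03  7.420000e+02  1.168940e+02  1.195831e+02 -1.040000e-02]
 [ 2.088000e+03  7.420000e+02  1.168666e+02  1.195751e+02 -1.040000e-02]]
54 [505.32400123 -26.9948186   97.60852983] [[493.8 -30.3  76.7]
 [502.7 -27.3 100. ]
 [519.8 -23.1 107.3]]
```

Tilt is −0.0103 at rest, so the poise is about 1.4 mm past balance toward the dark side. I'll nudge it back toward white with the other finger and re-measure.

```bash
python3 -m inch '[[0,0,0,0,0.08,0,0.7],[0,0,0,0,0.08,0,0.7],[0,0,0,0,0.06,0,0.7],[0,0,0,0,0.06,0,0.7],[0,0,0,0,0,0,0.7],[0,0,0,0,-0.1,0,0.7],[0,0,0,0,0,0,0.7],[0,0,0,0,0,0,0.7]]'; python3 -c "
from h import *
print(tilt()[:,4])";  python3 -m inch '[[0,0,0,0,0,0,0.7],[0,0,0,0,0,0,0.7],[0,0,0,0,0,0,0.7],[0,0,0,0,0,0,0.7],[0,0,0,0,0,0,0.7],[0,0,0,0,0,0,0.7],[0,0,0,0,0,0,0.7],[0,0,0,0,0,0,0.7]]'; python3 -c "
from h import *
print(tilt()[:,4])"
```

```text
clock: 14.52
eef_pos: [502.3, -12.2, 141.3]
tcp_rot: [-3.142, 0.0, -3.054]
contact_force: [-0.0, 0.2, -0.1]
opening: 0.299
grasp_force: 0.0
[0.0069 0.0055]
clock: 15.28
eef_pos: [502.3, -12.0, 141.3]
tcp_rot: [-3.142, -0.0, -3.054]
contact_force: [0.6, -0.2, -0.5]
opening: 0.301
grasp_force: 0.0
[-0.0099 -0.0098]
```

```bash
python3 -m inch '[[0,0,0,0,0,0,0.7],[0,0,0,0,0,0,0.7],[0,0,0,0,0,0,0.7],[0,0,0,0,0,0,0.7],[0,0,0,0,0,0,0.7],[0,0,0,0,0,0,0.7],[0,0,0,0,0,0,0.7],[0,0,0,0,0,0,0.7]]'>/dev/null; python3 -c "
from h import *
print(tilt()[:,4])"
```

```text
[-0.0094 -0.0089]
```

```bash
python3 -m inch '[[0,0,0,0,0.08,0,0.7],[0,0,0,0,0.07,0,0.7],[0,0,0,0,0.05,0,0.7],[0,0,0,0,0.02,0,0.7],[0,0,0,0,0,0,0.7],[0,0,0,0,0,0,0.7]]'; python3 -c "
from h import *
print(tilt()[:1,4])";  python3 -m inch '[[0,0,0,0,-0.08,0,0.7],[0,0,0,0,-0.08,0,0.7],[0,0,0,0,-0.06,0,0.7],[0,0,0,0,0,0,0.7],[0,0,0,0,0,0,0.7],[0,0,0,0,0,0,0.7],[0,0,0,0,0,0,0.7],[0,0,0,0,0,0,0.7]]'>/dev/null;python3 -m inch '[[0,0,0,0,0,0,0.7],[0,0,0,0,0,0,0.7],[0,0,0,0,0,0,0.7],[0,0,0,0,0,0,0.7],[0,0,0,0,0,0,0.7],[0,0,0,0,0,0,0.7],[0,0,0,0,0,0,0.7],[0,0,0,0,0,0,0.7]]'; python3 -c "
from h import *
print(tilt()[:,4])"
```

```text
clock: 16.65
eef_pos: [501.7, -6.4, 141.3]
tcp_rot: [3.142, -0.0, -3.054]
contact_force: [-0.7, 0.1, -0.4]
opening: 0.304
grasp_force: 0.0
[0.0419]
clock: 18.08
eef_pos: [502.3, -12.0, 141.3]
tcp_rot: [-3.142, 0.0, -3.054]
contact_force: [0.8, -1.0, 0.7]
opening: 0.3
grasp_force: 0.0
[-0.0018 -0.0012]
```

```bash
python3 -m inch '[[0,0,0,0,0,0,0.65],[0,0,0,0,0,0,0.65],[0,0,0,0,0,0,0.65],[0,0,0,0,0,0,0.65],[0,0,0,0,0,0,0.65],[0,0,0,0,0,0,0.65],[0,0,0,0,0,0,0.65],[0,0,0,0,0,0,0.65]]'>/dev/null; python3 -c "
from h import *
print(tilt()[:,4])"
```

```text
[-0.0016 -0.0012]
```

Tilt is now about −0.0014. I'll open wider, lift straight up, and check with a counter-plane bias estimate.

```bash
python3 -m inch '[[0,0,0,0,0,0,0.5],[0,0,0,0,0,0,0.5],[0,0,0,0,0,-0.3,0.5],[0,0,0,0,0,-0.5,0.5],[0,0,0,0,0,-0.8,0.5],[0,0,0,0,0,-0.9,0.5],[0,0,0,0,0,-0.9,0.5],[0,0,0,0,0,-0.9,0.5]]' && python3 -m inch '[[0,0,0,0.5,0,-0.4,0.5],[0,0,0,0.8,0,0,0.5],[0,0,0,0.8,0,0,0.5],[0,0,0,0.8,0,0,0.5],[0,0,0,0.8,0,0,0.5],[0,0,0,0.8,0,0,0.5],[0,0,0,0.5,0,0,0.5],[0,0,0,0,0,0,0.5]]'; python3 - <<'E'
from h import *
print(tilt())
C=cloud(load('top')); w=(abs(C[...,2])<12)&(C[...,0]>350)&(C[...,0]<850)&(abs(C[...,1])<500)
A=C[w]; k=np.c_[A[:,:2],np.ones(len(A))]; print('counter plane',np.linalg.lstsq(k,A[:,2],rcond=None)[0])
f=snap('side'); C=cloud(f)
print('side dark',C[(C[...,2]>100)&(C[...,2]<142)&(np.hypot(C[...,0]-646,C[...,1]+131)<60)][:,2].mean())
a=f['pixels'][110:260,200:380]; b=load('top')['pixels'][110:260,200:380]
save(np.hstack([cv2.resize(x,(396,330),interpolation=2) for x in(a,b)]),'both5')
E
```

```text
clock: 19.62
eef_pos: [502.1, -12.0, 250.4]
tcp_rot: [-3.142, 0.0, -3.054]
contact_force: [0.8, -0.6, 0.6]
opening: 0.499
grasp_force: 0.0
clock: 20.28
eef_pos: [375.6, -23.0, 259.0]
tcp_rot: [3.142, -0.001, -3.054]
contact_force: [0.7, 0.2, 0.1]
opening: 0.5
grasp_force: 0.0
[[ 2.229000e+03  7.490000e+02  1.180619e+02  1.184499e+02 -1.500000e-03]
 [ 2.227000e+03  7.460000e+02  1.179545e+02  1.186243e+02 -2.600000e-03]]
counter plane [ 4.81876130e-05 -1.53515503e-03 -7.20179160e-01]
side dark 121.27940577017007
```

View pics/both5.png

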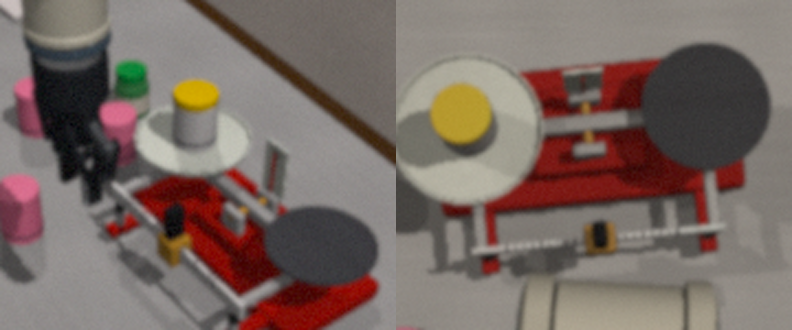

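The canister is upright in the white pan (left picture 195,115), the dark pan is empty and the poise stands free at (600,237). The pans look level. A longer average will sharpen the residual tilt.

```bash
python3 - <<'E'
from h import *
T=np.vstack([tilt() for _ in range(5)]); print(T[:,2:].round(4).tolist(), T[:,4].mean(),T[:,4].std())
S=[]
for i in range(8):
    C=cloud(snap('side')); w=(C[...,2]>95)&(C[...,2]<142)
    d=C[w&(np.hypot(C[...,0]-645.5,C[...,1]+131.5)<60)][:,2].mean()
    R=np.hypot(C[...,0]-622,C[...,1]-126)
    q=C[w&(R>44)&(R<66)&(C[...,1]<126)][:,2]; S.append([d,q.mean(),len(q)])
print(np.mean(S,0))
w=(abs(C[...,2])<12)&(C[...,0]>350)&(C[...,0]<850)&(abs(C[...,1])<450)
A=C[w]; k=np.c_[A[:,:2],np.ones(len(A))]; print('side counter plane',np.linalg.lstsq(k,A[:,2],rcond=None)[0],A.mean(0))
E
```

```text
[[118.0739, 118.5564, -0.0019], [117.9939, 118.5169, -0.002], [118.0636, 118.3387, -0.0011], [118.035, 118.5436, -0.002], [118.0776, 118.5722, -0.0019], [117.9715, 118.3913, -0.0016], [118.0717, 118.3677, -0.0011], [117.9375, 118.5332, -0.0023], [118.0385, 118.5902, -0.0021], [118.0304, 118.4653, -0.0017]] -0.00177 0.00038223029707232784
[121.25154229 120.57129953 275.625     ]
side counter plane [1.32982640e-03 2.18655721e-03 2.24355576e+00] [ 560.50261506 -185.49599967    2.58332932]
```

Corrected for counter bias, both cameras put the tilt at about −0.0035, i.e. the poise ~0.45 mm too far to the dark side. There is plenty of time, so I'll repeat the same nudge with its peak 0.45 mm further.

```bash
python3 -m inch '[[0,0,0,-0.5,0,0.3,0.5],[0,0,0,-0.9,0,0,0.5],[0,0,0,-0.9,0,0,0.5],[0,0,0,-0.9,0,0,0.5],[0,0,0,-0.9,0,0,0.5],[0,0,0,-0.6,0,0,0.5],[0,0,0,-0.3,0,0,0.5],[0,0,0,0,0,0,0.5]]' && python3 -m inch '[[0,0,0,0,0,0.6,0.5],[0,0,0,0,0,0.9,0.5],[0,0,0,0,0,0.9,0.5],[0,0,0,0,0,0.9,0.5],[0,0,0,0,0,0.7,0.5],[0,0,0,0,0,0.4,0.5],[0,0,0,0,0,0,0.65],[0,0,0,0,0,0,0.7]]'&& python3 -m inch '[[0,0,0,0,0,0,0.7],[0,0,0,0,0,0,0.7],[0,0,0,0,0,0,0.7]]'; python3 -c "
from h import *
print(tilt()[:,4])"
```

```text
clock: 22.0
eef_pos: [503.4, -11.9, 251.1]
tcp_rot: [3.142, 0.0, -3.054]
contact_force: [-0.6, -0.1, 0.1]
opening: 0.5
grasp_force: 0.0
clock: 22.67
eef_pos: [501.8, -12.0, 141.5]
tcp_rot: [3.142, -0.001, -3.054]
contact_force: [0.6, 0.9, 0.3]
opening: 0.299
grasp_force: 0.0
clock: 22.92
eef_pos: [502.9, -12.0, 142.3]
tcp_rot: [-3.141, 0.002, -3.054]
contact_force: [0.0, -1.2, -0.4]
opening: 0.302
grasp_force: 0.0
[-0.002  -0.0011]
```

```bash
python3 -m inch '[[0,0,0,0,0.08,0,0.7],[0,0,0,0,0.07,0,0.7],[0,0,0,0,0.05,0,0.7],[0,0,0,0,0.038,0,0.7],[0,0,0,0,0,0,0.7],[0,0,0,0,0,0,0.7]]'; python3 -c "
from h import *
print(tilt()[:1,4])";  python3 -m inch '[[0,0,0,0,-0.08,0,0.7],[0,0,0,0,-0.08,0,0.7],[0,0,0,0,-0.078,0,0.7],[0,0,0,0,0,0,0.7],[0,0,0,0,0,0,0.6],[0,0,0,0,0,0,0.55],[0,0,0,0,0,0,0.55],[0,0,0,0,0,0,0.55]]'>/dev/null;python3 -m inch '[[0,0,0,0,0,0,0.55],[0,0,0,0,0,0,0.55],[0,0,0,0,0,0,0.55],[0,0,0,0,0,0,0.55],[0,0,0,0,0,0,0.55],[0,0,0,0,0,0,0.55],[0,0,0,0,0,0,0.55],[0,0,0,0,0,0,0.55]]'>/dev/null;python3 -m inch '[[0,0,0,0,0,0,0.55],[0,0,0,0,0,0,0.55],[0,0,0,0,0,0,0.55],[0,0,0,0,0,0,0.55],[0,0,0,0,0,0,0.55],[0,0,0,0,0,0,0.55]]'; python3 -c "
from h import *
print(np.vstack([tilt(),tilt()])[:,4])"
```

```text
clock: 23.52
eef_pos: [501.7, -5.9, 141.2]
tcp_rot: [3.141, -0.0, -3.054]
contact_force: [-0.1, -0.6, -0.1]
opening: 0.298
grasp_force: 0.0
[0.0386]
clock: 25.45
eef_pos: [502.3, -12.0, 141.3]
tcp_rot: [-3.142, 0.0, -3.054]
contact_force: [-0.2, 0.6, 0.7]
opening: 0.452
grasp_force: 0.0
[0.0044 0.0049 0.0052 0.0046]
```

Corrected tilt is about +0.003 now. One gentle nudge the other way with the +y finger should centre it.

```bash
python3 -m inch '[[0,0,0,0,0,0,0.65],[0,0,0,0,0,0,0.7],[0,0,0,0,0,0,0.7],[0,0,0,0,-0.08,0,0.7],[0,0,0,0,-0.06,0,0.7],[0,0,0,0,-0.06,0,0.7],[0,0,0,0,0,0,0.7],[0,0,0,0,0,0,0.7]]'; python3 -c "
from h import *
print(tilt()[:1,4])";  python3 -m inch '[[0,0,0,0,0.08,0,0.7],[0,0,0,0,0.06,0,0.7],[0,0,0,0,0.06,0,0.7],[0,0,0,0,0,0,0.7],[0,0,0,0,0,0,0.6],[0,0,0,0,0,0,0.55],[0,0,0,0,0,0,0.55],[0,0,0,0,0,0,0.55]]'>/dev/null;python3 -m inch '[[0,0,0,0,0,0,0.55],[0,0,0,0,0,0,0.55],[0,0,0,0,0,0,0.55],[0,0,0,0,0,0,0.55],[0,0,0,0,0,0,0.55],[0,0,0,0,0,0,0.55],[0,0,0,0,0,0,0.55],[0,0,0,0,0,0,0.55]]'>/dev/null;python3 -m inch '[[0,0,0,0,0,0,0.55],[0,0,0,0,0,0,0.55],[0,0,0,0,0,0,0.55],[0,0,0,0,0,0,0.55],[0,0,0,0,0,0,0.55],[0,0,0,0,0,0,0.55]]'; python3 -c "
from h import *
print(np.vstack([tilt(),tilt()])[:,4])"
```

```text
clock: 26.32
eef_pos: [502.7, -17.1, 141.3]
tcp_rot: [-3.142, 0.0, -3.054]
contact_force: [0.2, 1.0, 0.0]
opening: 0.302
grasp_force: 0.0
[-0.0213]
clock: 28.25
eef_pos: [502.3, -12.0, 141.3]
tcp_rot: [-3.142, -0.0, -3.054]
contact_force: [-0.1, 0.3, 0.4]
opening: 0.452
grasp_force: 0.0
[-0.0004  0.0002  0.0003  0.0003]
```

Tilt is now between 0 and −0.0015 either way it is read, which is balanced. I'll withdraw and verify.

```bash
python3 -m inch '[[0,0,0,0,0,-0.3,0.55],[0,0,0,0,0,-0.5,0.55],[0,0,0,0,0,-0.8,0.55],[0,0,0,0,0,-0.9,0.55],[0,0,0,0,0,-0.9,0.55],[0,0,0,0,0,-0.9,0.55],[0,0,0,0,0,-0.4,0.55],[0,0,0,0,0,0,0.55]]' && python3 -m inch '[[0,0,0,0.5,0,0,0.5],[0,0,0,0.8,0,0,0.5],[0,0,0,0.8,0,0,0.5],[0,0,0,0.8,0,0,0.5],[0,0,0,0.8,0,0,0.5],[0,0,0,0.8,0,0,0.5],[0,0,0,0.5,0,0,0.5],[0,0,0,0,0,0,0.5]]'; python3 -m inch '[[0,0,0,0,0,0,0.5],[0,0,0,0,0,0,0.5],[0,0,0,0,0,0,0.5],[0,0,0,0,0,0,0.5],[0,0,0,0,0,0,0.5],[0,0,0,0,0,0,0.5]]'>/dev/null; python3 - <<'E'
from h import *
print(np.vstack([tilt(),tilt()])[:,2:])
a=snap('side')['pixels'][90:380,160:440]; b=load('top')['pixels'][110:310,80:470]
save(np.hstack([cv2.resize(a,(330,342),interpolation=2),cv2.resize(b,(460,342),interpolation=2)]),'final')
E
```

```text
clock: 29.12
eef_pos: [503.6, -12.0, 261.4]
tcp_rot: [-3.141, 0.005, -3.054]
contact_force: [0.2, -0.1, -0.0]
opening: 0.452
grasp_force: 0.0
clock: 29.78
eef_pos: [374.3, -23.0, 257.4]
tcp_rot: [3.141, -0.004, -3.054]
contact_force: [0.1, -0.9, 1.3]
opening: 0.5
grasp_force: 0.0
[[1.182688e+02 1.180691e+02 8.000000e-04]
 [1.183433e+02 1.181027e+02 9.000000e-04]
 [1.183396e+02 1.182632e+02 3.000000e-04]
 [1.182435e+02 1.180995e+02 6.000000e-04]]
```

View pics/final.png

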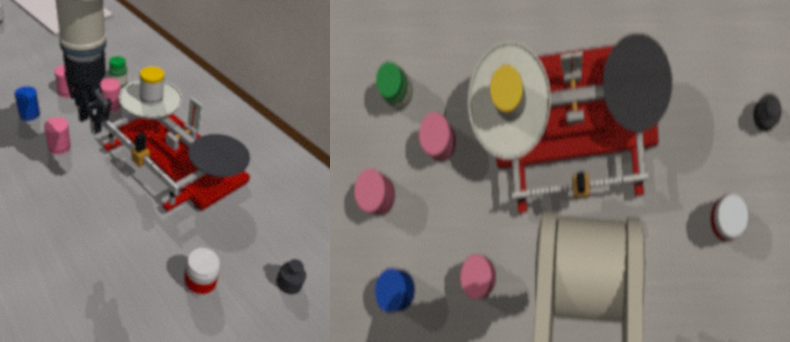

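The canister is upright in the white pan (508,88), the dark pan is empty (637,82), the poise is free at (581,183), and the bystanders are unmoved. Tilt is within about 0.001, so I'm handing in.

```bash
python3 -c "
from rig import r
print(r.sign_off())"
```

```text
the job is handed in; nothing more can be done
None
```

I stood the yellow-lidded canister upright in the white pan and slid the poise to balance, leaving the beam within about 0.001 rad of level. The poise reads roughly 0.1 m on the bar, or about 270–300 g. The dark pan is empty, nothing else was moved, and I handed the job in at about 31 s; no verdict came back.

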